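# Unlock the specimen stage and slide the specimen home

### The job

With a fingertip, roll the big knurled locking ring on the measuring head anticlockwise (seen from above) until the black line on it has come round to the black pointer mark for the second time, and leave the line at the mark. That frees the specimen sled: then push the sled by its upright tab under the head until it is fully home against the end stop. Only touch and push, lift nothing, and leave everything else on the bench where it stands.

Things in the scene. Friction and masses are not known exactly. Their poses are not given: they have to be found in the camera images.
- stage: Specimen stage, fixed to the bench: aluminium base plate, y = -100 to 200 mm, 130 mm wide in x, 12 mm high; a white measuring head (130 x 100 mm in x, y, top at z = 52, underside at z = 38 mm) bridges a guide along y. Origin on the bench, below the ring's axis; z up. Place and yaw vary.
- pointer (a point): The black pointer mark, 16 mm long, lying flat on the head's top beside the ring at the stage's +x side (x = 56, y = 0, z = 53 mm in the stage's frame).
- lock_ring (a joint): Turn of the ring about its upright axis, rad, growing anticlockwise seen from above. 0 = tight, its line at the pointer; 6.28 = line at the pointer for the first time; 12.57 = for the second. Starts at 0.3 to 2.2, hard end at 19. Light steady friction (0.07 N m); it stays where it is left. A pin below it blocks the sled until about one and a half turns.
- ring_top (a point): Centre of the top face of the locking ring, on its axis: an aluminium disc 24 mm high, 92 mm in diameter over its 30 upright knurl ribs (5 mm wide, 3.5 mm proud). On its thread it rises 4 mm per turn: top 82 mm above the bench when tight, 90 mm after two turns; underside 58, then 66 mm.
- ring_line (a point): Outer end of the black radial line on the ring's top face, 40 mm from the axis; it goes round with the ring.
- sled: Specimen sled, loose steel bar of about 0.45 kg in the guide, 1.5 mm play each side: 40 (x) x 170 (y) x 18 mm, a white specimen disc in its top. Origin: centre of its underside, 12 mm above the bench; axes as the stage's. It is pushed 65 to 73 mm towards the stage's -y (friction 1 to 6 N); home, its origin is at y = 27 mm in the stage's frame.
- tab (a point): On the outer (+y) face of the sled's upright tab, the face to push, at mid width, 54 mm above the bench. The tab stands at the sled's +y end (y = 73 to 85 mm in its frame), is 40 mm wide in x, 12 mm thick, and its top edge is 66 mm above the bench.
- weight: Bystander: brass weight with a small knob, 32 mm wide, 44 mm high, standing beside the stage; origin under its base.
- vial: Bystander: amber vial with a black cap, 26 mm wide, 50 mm high, beside the stage; origin under its base.
- beaker: Bystander: glass beaker, 66 mm wide, 85 mm high; origin under its base.
- wash_bottle: Bystander: white bottle with a blue cap, 64 mm wide, 170 mm high; origin under its base.
- driver: Bystander: screwdriver 170 mm long, lying down.
- marker: Bystander: white marker pen 130 mm long, 12 mm thick, lying down.
- meter: Bystander, fixed: flat white bench meter 150 x 200 x 30 mm.
- tip_rack: Bystander, fixed: blue pipette-tip rack 85 x 125 x 55 mm.
- end_stop (a point): Middle of the face of the dark end stop that closes the guide (y = -58, z = 23 mm in the stage's frame). The guide's two rails reach 26 mm above the bench and stand 43 mm apart inside.
Mind the look-alikes: they are no part of the job. There is more than one size of the sled; the job needs the smallest.

How it is judged (in metres and radians):
On the way, in this order (a step that is already met when the one before it is completed fails the run):
1. the ring is backed off so that its line stands at the pointer for the second time (within 0.4 rad) (value of joint lock_ring between 12.166 and 12.966 rad), for 0.2 s.
2. the sled is home against the end stop (within 4 mm) (y of sled in the frame of stage below 0.031 m), for 0.2 s.
At the end, for the whole second after the job is handed in: The ring's line stands at the pointer for the second time, within 0.4 rad (the joint reads 12.57 +- 0.4), and the sled lies flat in its guide, at rest, within 4 mm of the end stop (all of step 1 and y of sled in the frame of stage below 0.031 m and z of sled in the frame of stage below 0.016 m and angle between sled's own z axis and vertical below 0.05 rad and linear speed of sled below 0.01 m/s); the robot touches nothing.
It fails at once if the sled is lifted or tipped out of its guide (z of sled in the frame of stage above 0.022 m or angle between sled's own z axis and vertical above 0.15 rad).
It fails at once if a bystander is moved by more than 20 mm (distance of any of weight, vial, beaker, wash_bottle, driver, marker from where it was at the start of the episode above 0.02 m).
It also fails if it takes over 58 s, if anything falls off the work surface, if the arm or the gripper's body presses on something with over 40 N, if the wrist force passes 120 N, or if a joint passes its speed limit or range.

### The arm

A 6-joint arm with a two-finger parallel gripper is mounted at the origin on the work surface. World frame = base frame: x ahead of the robot, y to its left, z up, the work surface at z = 0. Lengths are in mm, angles in degrees, forces in N, time in s.
With the tool pointing down it reaches from about 350 to 875 mm from the base axis. Payload 4.2 kg.
Tool frame: the origin (TCP) lies between the finger pads; the fingertips stand 8 mm ahead of it and the grasp point (between the pads) lies 11 mm behind it (arm.tip_extent is the distance from the TCP to the fingertips, in mm); z points along the fingers, y is the line along which they close (so a half turn about z gives the same grasp; the last joint's range is limited). The gripper opens to 85 mm and grips with 20 to 120 N. Pads are 22 mm wide; open, the fingers measure 114 mm over their backs; the gripper's body (76 mm by 85 mm) begins 54 mm behind the grasp point. The pads swing forward as they close: fully open they stand 13 mm farther back than shut.
Start: joints at [91.65, 22.042, 0.453, 0, -68.411, -14.817], TCP at [142.333, 608.556, 239.312] pointing down, gripper open.
Joint ranges: [-179.83, 179.83], [-69.29, 118.12], [-61.27, 80.66], [-181.25, 117.63], [-171.15, -9.14], [-177.46, 177.46]. Speed limits (degrees/s): [159.86, 159.86, 180, 180, 180, 180].

### API

Orientations are given as a 3x3 rotation matrix whose columns are the frame's x, y, z axes.
In Python, from rig import telemetry, imaging, job, trace, spot_point, arm gives the robot as it stands.
- The arm moves only by the tool play_rows, never from a script. Its argument "steps" is text: rows parted by semicolons, each of 7 numbers parted by spaces: the shift along the world's x, y, z normalised to -1 to 1, where 1 is 0.25 m, then the turn, a rotation vector about the world's x, y, z normalised to -1 to 1, where 1 is 45 degrees, then the finger opening in mm, from 0 to 85.4. A call has 1 to 8 rows; each row shifts and turns the commanded pose from where the row before left it; what a row does not reach is not made up. A row lasts 1/12 s, in which the tool goes at most 41.7 mm and 7.16 degrees, less where a joint would pass 70% of its speed; a pose out of reach is approached as far as the arm can. A call with a number of a shift or a turn outside -1 to 1 is refused whole. A call with a gripper value outside its range is refused whole. The fingers move at their own pace and stop on an object; "force" is the grip in N (left out, the last holds). Time passes only in rows, so rows that do not move let the fingers close. It gives the time, the measured TCP pose, the force, the opening and the grip force at its end, in the units of the state.
- telemetry.read_state(): the state, without advancing time (a new reading comes with each control period).
- imaging.snapshot(name): name is "side" or "top" or "wrist"; returns a dict with "pixels" (384x512x3 uint8, red, green, blue), "z_map" (384x512 float32, mm along the optical axis (not along the pixel's ray), 0 where there is no reading), "mtx" (3x3 intrinsics, pixels), "distortion" ([k1, k2, p1, p2, k3] as OpenCV has them; the pictures are not rectified), "extrinsics" (4x4, takes a point from camera to world coordinates). Camera axes: x right, y up, looking along -z (the intrinsics and any distortion apply to the point x, -y, -z); pixel columns grow to the right and rows downward; lengths in mm; the calibration is good to about 2 mm. A picture is of the moment at which its call begins.
- job.job_done(): hands the job in; it is judged then, once.
Trained networks look in a picture, given as the dict that the camera call returned (one of the last four; its "shot" number tells which), for a name from the list of things; names that differ only in an ending like _2 or _b are one class to them, and where a whole thing is asked for, a point or a joint stands for the part that bears it (a point fixed in the world has none). Each returns a list of dicts, best first, with "conf" (0 to 1); they miss things now and then, are a little off and sometimes report something else, mostly with a low value. They report only what shows in the picture. A call takes as long as a camera call. They do not tell look-alikes from the thing itself.
- trace(picture, query): "pixels" (384x512 bool, what is visible of it) and "centre" ([column, row] as shares, 0 to 1, of the picture: columns of its width, rows of its height, amid what is visible of it).
- spot_point(picture, query): "centre" ([column, row] as shares, 0 to 1, of the picture: columns of its width, rows of its height: a listed point, or the origin of a listed thing).
The state is a dict: "t": time; "qpos": joint angles; "joint_velocities": joint speeds; "tau": joint torques, N m; "tool_pos": TCP position; "tcp_rot": TCP orientation; "contact_force": force on the tool from outside, world axes, zero at the start; "moment": the same for the moment, N m; "width": finger opening in mm; "gripper_force": force on a finger pad.
Only numpy, scipy, OpenCV 4.12 (cv2) and the standard library are available. Lean on these libraries where they do the work, as an engineer would, in place of code of your own. Each camera call takes 0.05 s, during which the arm holds its last target. There are 200 camera calls.

## Working session

There is one attempt and no reset: what is moved stays moved. The work goes in short steps, Python scripts to look and compute and a tool call to move; the robot and the scene stay as the last step left them, time stands still between calls to the robot, and variables do not carry over. Pictures are saved under pics/ and viewed, at most 10 in all, crops included, and the job is handed in when it is done.

Besides the shell and the picture viewer there is one more tool, called by a JSON object that holds its "op" and its "data", one argument or row to a line. play_rows: Moves the arm, as the interface text tells. Its arguments: {"type":"object","properties":{"steps":{"type":"string"},"force":{"type":"number"}},"required":["steps"]}

```bash
ls; mkdir -p pics; cat > h.py <<'E'
import numpy as np, cv2
from rig import telemetry, imaging, job, trace, spot_point, arm
def world(p,u,v,z=None):
    # pixel -> world; with given world height z, or by depth
    K=np.array(p["mtx"],float);D=np.array(p["distortion"],float);T=np.array(p["extrinsics"],float)
    n=cv2.undistortPoints(np.array([[[u,v]]],float),K,D)[0,0]
    d=np.array([n[0],-n[1],-1.0])
    R=T[:3,:3];o=T[:3,3]
    if z is None:
        zz=p["z_map"][int(round(v)),int(round(u))]; return o+R@(d*zz)
    w=R@d; return o+w*(z-o[2])/w[2]
def spots(p,q,z=None):
    r=[]
    for s in spot_point(p,q):
        u,v=s["centre"][0]*512,s["centre"][1]*384
        r.append((round(s["conf"],2),round(u),round(v),world(p,u,v,z).round(1).tolist()))
    return r
def save(p,n,crop=None,s=1):
    im=cv2.cvtColor(p["pixels"],cv2.COLOR_RGB2BGR)
    if crop: im=im[crop[1]:crop[3],crop[0]:crop[2]]
    cv2.imwrite("pics/"+n,cv2.resize(im,None,fx=s,fy=s,interpolation=cv2.INTER_CUBIC))
E
python3 - <<'E'
from h import *
p=imaging.snapshot("top"); save(p,"top1.png",s=1.5)
for q,z in [("pointer",53),("ring_top",84),("ring_line",84),("tab",54),("sled",12),("stage",0),("end_stop",23),("weight",0),("vial",0),("beaker",0),("wash_bottle",0),("driver",0),("marker",0)]: print(q,spots(p,q,z))
p=imaging.snapshot("side"); save(p,"side1.png",s=1.5)
for q,z in [("pointer",53),("ring_top",84),("ring_line",84),("tab",54),("sled",12),("end_stop",23)]: print(q,spots(p,q,z))
s=telemetry.read_state(); print(s["tool_pos"],s["tcp_rot"],s["t"],arm)
E
```

```text
pics
pointer [(0.66, 259, 163, [620.9, -55.5, 53.0])]
ring_top [(0.56, 258, 175, [580.9, -53.1, 84.0])]
ring_line [(0.59, 247, 170, [595.2, -20.5, 84.0])]
tab [(0.82, 193, 183, [561.7, 129.5, 54.0]), (0.72, 301, 312, [209.3, -173.2, 54.0]), (0.72, 231, 222, [452.6, 21.0, 54.0]), (0.62, 190, 317, [194.5, 128.8, 54.0])]
sled [(0.92, 223, 186, [561.2, 47.4, 12.0]), (0.8, 312, 272, [314.2, -212.9, 12.0]), (0.75, 192, 272, [313.0, 130.8, 12.0]), (0.46, 260, 174, [598.2, -60.8, 12.0])]
stage [(0.63, 257, 183, [573.0, -51.1, 0.0])]
end_stop [(0.59, 278, 182, [573.8, -113.0, 23.0])]
weight [(0.61, 243, 149, [674.5, -10.8, 0.0])]
vial [(0.39, 230, 224, [451.3, 24.7, 0.0])]
beaker [(0.69, 256, 185, [567.0, -50.5, 0.0]), (0.58, 360, 141, [705.5, -364.1, 0.0])]
wash_bottle [(0.74, 142, 145, [683.3, 291.1, 0.0])]
driver [(0.65, 230, 110, [795.6, 31.4, 0.0])]
marker [(0.49, 379, 241, [402.5, -414.2, 0.0])]
pointer [(0.7, 289, 212, [635.8, -27.8, 53.0]), (0.67, 266, 210, [573.0, -10.6, 53.0]), (0.25, 257, 214, [547.7, -25.1, 53.0])]
ring_top [(0.83, 265, 209, [564.6, -56.6, 84.0]), (0.53, 217, 221, [436.9, -105.4, 84.0])]
ring_line [(0.93, 278, 202, [604.8, -20.1, 84.0])]
tab [(0.75, 253, 187, [554.1, 132.6, 54.0]), (0.75, 135, 192, [196.0, 133.4, 54.0]), (0.6, 118, 248, [194.5, -154.2, 54.0])]
sled [(0.92, 176, 202, [314.7, 133.4, 12.0]), (0.73, 258, 213, [559.4, 45.1, 12.0]), (0.56, 166, 275, [311.1, -216.6, 12.0])]
end_stop [(0.7, 272, 239, [577.2, -109.0, 23.0]), (0.51, 353, 318, [698.7, -404.9, 23.0])]
[142.32411918 608.54779225 239.30685488] [[ 9.73720415e-01 -2.27746688e-01 -4.12867256e-06]
 [-2.27746688e-01 -9.73720414e-01 -2.42248500e-05]
 [ 1.49695661e-06  2.45285225e-05 -1.00000000e+00]] 1.05 <Robot object at 0x7f1b74328050>
```

View pics/top1.png

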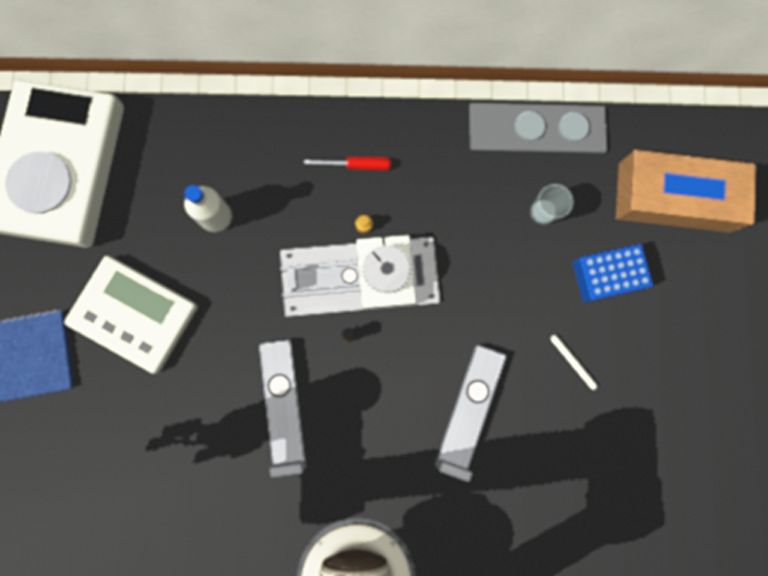

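View pics/side1.png

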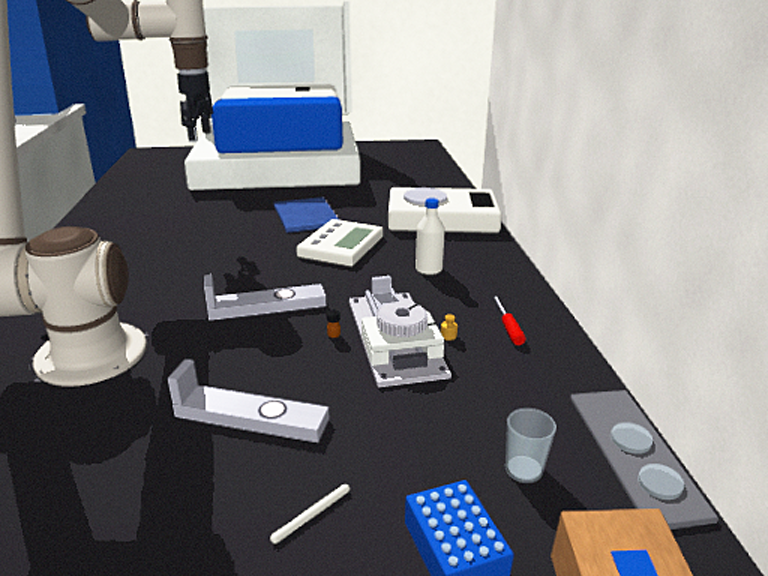

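The top picture shows three sled-like bars. One lies in the stage guide at pixel (223,186). Two longer loose ones lie on the bench at (192,272) and (312,272). The one I want is the smallest, in the guide. The ring is at (258,178) with its pointer on the far (+x) side, and the tab is at (200,184).

I'll go above the ring with the fingers closed for a closer look.

{"op": "play_rows", "data": {
  "steps": "0.088 -0.126 0.04 0 0 0.14 0;0.088 -0.126 0.04 0 0 0.14 0;0.088 -0.126 0.04 0 0 0.14 0;0.088 -0.126 0.04 0 0 0 0;0.088 -0.126 0.04 0 0 0 0;0.088 -0.126 0.04 0 0 0 0;0.088 -0.126 0 0 0 0 0;0.088 -0.126 0 0 0 0 0"
}}

```text
t: 1.72
tool_pos: [319.1, 355.1, 300.5]
tcp_rot: [[0.995, 0.1, 0.001], [0.1, -0.995, 0.002], [0.001, -0.002, -1.0]]
contact_force: [0.6, 0.8, -0.3]
width: 0.4
gripper_force: 0.0
```

{"op": "play_rows", "data": {
  "steps": "0.088 -0.126 0 0 0 0 0;0.088 -0.126 0 0 0 0 0;0.088 -0.126 0 0 0 0 0;0.088 -0.126 0 0 0 0 0;0.088 -0.126 0 0 0 0 0;0.088 -0.126 0 0 0 0 0;0.088 -0.126 0 0 0 0 0;0.088 -0.126 0 0 0 0 0"
}}

```text
t: 2.38
tool_pos: [495.1, 102.8, 299.7]
tcp_rot: [[0.995, 0.1, 0.001], [0.1, -0.995, 0.0], [0.001, -0.0, -1.0]]
contact_force: [0.3, 1.4, -0.0]
width: 0.2
gripper_force: 0.0
```

{"op": "play_rows", "data": {
  "steps": "0.088 -0.126 0 0 0 0 0;0.088 -0.126 0 0 0 0 0;0.088 -0.126 0 0 0 0 0;0 0 0 0 0 0 0"
}}

```text
t: 2.72
tool_pos: [562.9, 5.5, 298.5]
tcp_rot: [[0.996, 0.094, -0.0], [0.094, -0.996, -0.002], [-0.0, 0.002, -1.0]]
contact_force: [-0.0, 1.2, 0.3]
width: 0.0
gripper_force: 0.0
```

```bash
python3 - <<'E'
from h import *
s=telemetry.read_state(); print(s["tool_pos"],s["tcp_rot"].round(3) if hasattr(s["tcp_rot"],"round") else s["tcp_rot"],s["t"],s["qpos"],s["contact_force"])
p=imaging.snapshot("wrist"); save(p,"w1.png",s=1.5)
for q,z in [("pointer",53),("ring_top",83),("ring_line",83),("tab",54),("sled",12),("stage",0),("end_stop",23),("weight",0),("vial",0)]: print(q,spots(p,q,z))
print(np.array(p["extrinsics"]).round(2))
E
```

```text
[562.90506049   5.45178545 298.45147789] [[ 0.996  0.094 -0.   ]
 [ 0.094 -0.996 -0.002]
 [-0.     0.002 -1.   ]] 2.7167 [ 17.09055893  13.90196176  -2.77300058   0.08613044 -73.36556111
  78.26971257] [-0.03395682  1.17833184  0.28012146]
pointer [(0.64, 294, 125, [627.9, -47.5, 53.0]), (0.35, 487, 100, [692.5, -320.3, 53.0])]
ring_top [(0.67, 294, 166, [574.5, -50.9, 83.0])]
ring_line [(0.75, 274, 143, [602.3, -19.9, 83.0])]
tab [(0.59, 165, 162, [558.4, 130.2, 54.0]), (0.21, 278, 142, [602.1, -28.6, 54.0])]
sled [(0.98, 353, 301, [316.6, -211.9, 12.0]), (0.7, 168, 282, [327.8, 137.8, 12.0]), (0.61, 223, 158, [564.8, 51.8, 12.0])]
stage [(0.56, 285, 161, [568.1, -50.3, 0.0])]
end_stop [(0.84, 323, 158, [582.1, -105.3, 23.0])]
weight [(0.71, 264, 92, [671.1, -3.5, 0.0]), (0.42, 80, 65, [689.1, 283.6, 0.0])]
vial [(0.68, 239, 222, [454.3, 16.7, 0.0])]
[[ 9.0000e-02  9.6000e-01  2.7000e-01  6.3197e+02]
 [-1.0000e+00  9.0000e-02  3.0000e-02  1.2130e+01]
 [ 0.0000e+00 -2.7000e-01  9.6000e-01  4.3348e+02]
 [ 0.0000e+00  0.0000e+00  0.0000e+00  1.0000e+00]]
```

```bash
cat >> h.py <<'E'
def cloud(p):
    K=np.array(p["mtx"],float);D=np.array(p["distortion"],float);T=np.array(p["extrinsics"],float)
    v,u=np.mgrid[0:384,0:512]
    n=cv2.undistortPoints(np.stack([u,v],-1).reshape(-1,1,2).astype(float),K,D)[:,0]
    z=p["z_map"].reshape(-1).astype(float)
    w=(np.c_[n[:,0],-n[:,1],-np.ones(len(n))]*z[:,None])@T[:3,:3].T+T[:3,3]
    w[z==0]=np.nan
    return w.reshape(384,512,3)
def ring(p,lo=76,hi=96,c=(578,-52)):
    w=cloud(p); m=(w[...,2]>lo)&(w[...,2]<hi)&(np.hypot(w[...,0]-c[0],w[...,1]-c[1])<60)
    q=w[m][:,:2].astype(np.float32); (cx,cy),r=cv2.minEnclosingCircle(q)
    return (cx,cy),r,q.mean(0),np.median(w[m][:,2]),len(q)
E
python3 - <<'E'
from h import *
p=imaging.snapshot("wrist"); save(p,"w2.png",(130,70,400,270),2.9)
print(ring(p))
w=cloud(p)
m=(abs(w[...,2]-45)<9)&(np.hypot(w[...,0]-578,w[...,1]+52)<110); print("head",cv2.minAreaRect(w[m][:,:2].astype(np.float32)),np.median(w[m][:,2]))
m=(abs(w[...,2]-12)<5)&(np.hypot(w[...,0]-565,w[...,1])<200); q=w[m][:,:2].astype(np.float32);print("plate",cv2.minAreaRect(q))
m=(w[...,2]>58)&(w[...,2]<72)&(np.hypot(w[...,0]-560,w[...,1]-130)<40); q=w[m];print("tab",cv2.minAreaRect(q[:,:2].astype(np.float32)),np.median(q[:,2]))
t=imaging.snapshot("top");print("top",ring(t))
E
```

```text
((572.9656372070312, -49.430145263671875), 46.189064025878906, array([574.43945, -48.4452 ], dtype=float32), np.float64(82.79414188605901), 3352)
head ((595.682861328125, -55.66332244873047), (173.893310546875, 117.23860168457031), 5.3636474609375) 52.24215879106475
plate ((559.9189453125, 12.766830444335938), (201.433837890625, 347.5769348144531), 19.447237014770508)
tab ((555.8453979492188, 126.25080108642578), (39.9888801574707, 12.563035011291504), 6.677574634552002) 66.27636332472369
top ((572.0451049804688, -50.36412811279297), 45.62892532348633, array([568.173  , -50.96857], dtype=float32), np.float64(83.29911198598029), 721)
```

View pics/w2.png

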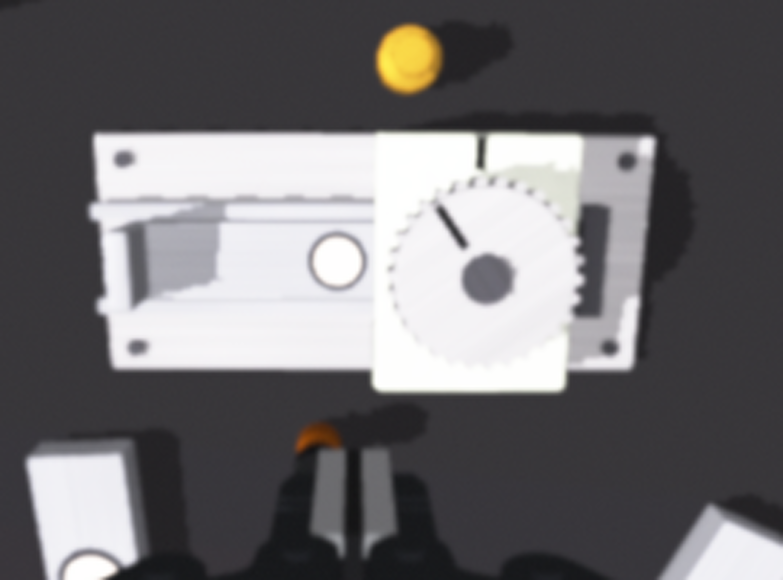

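The close crop shows the right stage. The ring is at crop (487,278) with its line at about 40° anticlockwise from the pointer (482,152), so the joint is near 0.69. The tab is at (120,265), and the sled in the guide is the smallest. Next I'll measure the fingertip footprint from the depth.

```bash
python3 - <<'E'
from h import *
p=imaging.snapshot("wrist"); s=telemetry.read_state()
w=cloud(p); R=np.array(s["tcp_rot"]); l=(w-np.array(s["tool_pos"]))@R
for a,b in [(0,9),(-10,0),(-20,-10),(-30,-20),(-45,-30),(-60,-45)]:
    m=(l[...,2]>a)&(l[...,2]<b)&(abs(l[...,0])<60)&(abs(l[...,1])<60); q=l[m]
    print(a,b,m.sum(), *( [q.min(0).round(1),q.max(0).round(1)] if m.sum() else []))
E
```

```text
0 9 65 [  6.7 -11.    0.1] [11.9 11.2  3.6]
-10 0 390 [  6.3 -13.8 -10. ] [12.  13.4 -0. ]
-20 -10 479 [  6.3 -13.9 -20. ] [ 11.9  13.5 -10. ]
-30 -20 544 [-10.5 -13.8 -30. ] [ 12.2  13.5 -20. ]
-45 -30 2363 [-11.5 -35.5 -45. ] [ 14.7  34.3 -30. ]
-60 -45 6202 [ -8.7 -47.5 -60. ] [ 18.1  47.  -45. ]
```

```bash
cat > path.py <<'E'
import numpy as np,sys
# box-round-ring path, in tool axes (yaw), anticlockwise, start at -x face, s=0
def pts(c,yaw,delta,a=11,b=13,n=5):
    r=46-delta;P=[]
    for k,(sx,sy) in enumerate([(-1,-1),(1,-1),(1,1),(-1,1)]):
        t0=np.pi+k*np.pi/2
        for t in np.linspace(t0,t0+np.pi/2,n): P.append((sx*a+r*np.cos(t),sy*b+r*np.sin(t)))
    P=np.array([(-a-r,b)]+P[:-1]+[P[-1]])
    R=np.array([[np.cos(yaw),-np.sin(yaw)],[np.sin(yaw),np.cos(yaw)]])
    return P@R.T+c
def rows(P,start,q=250.):
    cur=np.array(start,float);o=[]
    for p in P:
        d=np.round((p-cur)/q,3);cur=cur+d*q;o.append(d)
    return o,cur
E
python3 - <<'E'
from path import *
P=pts(np.array([573,-49.5]),np.radians(5.4),1.2)
print(P.round(1).tolist())
o,c=rows(P[1:],P[0]); print(["%g %g"%tuple(d) for d in o],c)
e=P[0]-P[-1];print(e)
E
```

```text
[[516.2, -41.8], [518.7, -67.7], [523.7, -84.4], [534.7, -98.0], [550.1, -106.3], [567.5, -108.1], [589.4, -106.0], [606.1, -101.0], [619.7, -90.0], [628.0, -74.6], [629.8, -57.2], [627.3, -31.3], [622.3, -14.6], [611.3, -1.0], [595.9, 7.3], [578.5, 9.1], [556.6, 7.0], [539.9, 2.0], [526.3, -9.0], [518.0, -24.4], [516.2, -41.8]]
['0.01 -0.104', '0.02 -0.067', '0.044 -0.054', '0.061 -0.033', '0.07 -0.007', '0.088 0.008', '0.067 0.02', '0.054 0.044', '0.033 0.062', '0.007 0.069', '-0.01 0.104', '-0.02 0.067', '-0.044 0.054', '-0.061 0.033', '-0.07 0.008', '-0.087 -0.009', '-0.067 -0.02', '-0.055 -0.044', '-0.033 -0.061', '-0.007 -0.07'] [516.2242343  -41.80893834]
[ 0.00000000e+00 -2.13162821e-14]
```

{"op": "play_rows", "data": {
  "steps": "-0.084 -0.063 0 0 0 0 0;-0.084 -0.063 0 0 0 0 0;-0.084 -0.063 -0.1 0 0 0 0;0 0 -0.16 0 0 0 0;0 0 -0.16 0 0 0 0;0 0 -0.16 0 0 0 0;0 0 -0.16 0 0 0 0;0 0 -0.156 0 0 0 0"
}}

```text
t: 4.03
tool_pos: [497.3, -37.2, 74.2]
tcp_rot: [[0.995, 0.1, 0.002], [0.1, -0.995, 0.0], [0.002, -0.0, -1.0]]
contact_force: [1.1, 0.3, -0.8]
width: -0.3
gripper_force: 0.0
```

{"op": "play_rows", "data": {
  "steps": "0 0 0 0 0 0 0;0 0 0 0 0 0 0"
}}

```text
t: 4.2
tool_pos: [496.6, -37.5, 74.4]
tcp_rot: [[0.995, 0.101, -0.004], [0.101, -0.995, -0.002], [-0.004, 0.001, -1.0]]
contact_force: [0.5, -0.0, 1.3]
width: -0.1
gripper_force: 0.0
```

{"op": "play_rows", "data": {
  "steps": "0.078 -0.017 0 0 0 0 0;0.01 -0.104 0 0 0 0 0;0.02 -0.067 0 0 0 0 0;0.044 -0.054 0 0 0 0 0"
}}

```text
t: 4.53
tool_pos: [536.6, -98.5, 78.9]
tcp_rot: [[0.995, 0.1, 0.005], [0.1, -0.995, 0.0], [0.005, 0.0, -1.0]]
contact_force: [0.2, -0.9, 0.7]
width: 0.1
gripper_force: 0.0
```

```bash
python3 - <<'E'
from h import *
p=imaging.snapshot("wrist"); save(p,"w3.png",s=1.5)
print(ring(p),spots(p,"ring_line",83))
t=imaging.snapshot("top"); print(spots(t,"ring_line",83))
s=telemetry.read_state(); print(s["tool_pos"],s["contact_force"])
E
```

```text
((569.6549072265625, -55.44572830200195), 52.95515060424805, array([575.68365 , -51.390404], dtype=float32), np.float64(83.23430215424185), 23161) [(0.83, 86, 144, [585.1, -10.5, 83.0])]
[]
[536.88163799 -97.69656068  77.96473154] [-1.16516465 -0.59774829  0.0631435 ]
```

View pics/w3.png

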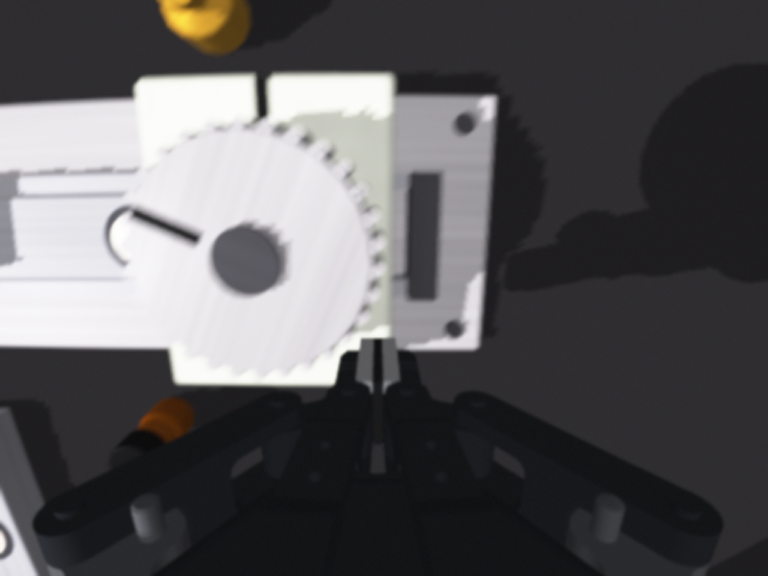

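The ring has turned by about 27°: the line is now at (145,213) of the 768-wide picture. Contact is light, so I'll continue around.

{"op": "play_rows", "data": {
  "steps": "0.061 -0.033 0 0 0 0 0;0.07 -0.005 0 0 0 0 0;0.088 0.012 0 0 0 0 0;0.067 0.022 0 0 0 0 0;0.052 0.044 0 0 0 0 0;0.031 0.062 0 0 0 0 0;0.005 0.069 0 0 0 0 0;-0.012 0.104 0 0 0 0 0"
}}

```text
t: 5.4
tool_pos: [627.3, -28.0, 76.6]
tcp_rot: [[0.995, 0.1, 0.004], [0.1, -0.995, -0.0], [0.004, 0.0, -1.0]]
contact_force: [0.5, 0.5, 0.6]
width: 0.1
gripper_force: 0.0
```

```bash
cat >> h.py <<'E'
def line(p,z,c=(573,-49.5),yaw=5.6):
    for s in spots(p,"ring_line",z):
        d=np.array(s[3][:2])-c; print(s[0],s[1:3],"r",np.hypot(*d).round(1),"ang",(np.degrees(np.arctan2(d[1],d[0]))-yaw).round(1))
E
python3 - <<'E'
from h import *
for n in ("wrist","side"): p=imaging.snapshot(n); print(n); line(p,84)
s=telemetry.read_state(); print(s["tool_pos"],s["contact_force"])
E
```

```text
wrist
side
0.56 (257, 204) r 35.6 ang 134.4
[625.81970182 -27.05883065  76.3581224 ] [-0.02829314  0.05184369 -0.41141641]
```

```bash
python3 - <<'E'
from path import *
P=pts(np.array([573,-49.5]),np.radians(5.7),3,b=12)
print(P[11],P[0])
o,c=rows(P[12:],[626.5,-27.5]); print(["%g %g"%tuple(d) for d in o],c)
o,c=rows(P[1:],c); print(["%g %g"%tuple(d) for d in o],c)
E
```

```text
[625.54116378 -32.19606667] [518.07516223 -42.92259965]
['-0.023 0.045', '-0.043 0.052', '-0.059 0.032', '-0.067 0.006', '-0.088 -0.008', '-0.064 -0.02', '-0.052 -0.043', '-0.031 -0.059', '-0.007 -0.067'] [518. -43.]
['0.01 -0.095', '0.019 -0.064', '0.043 -0.052', '0.059 -0.032', '0.067 -0.006', '0.088 0.008', '0.064 0.02', '0.052 0.043', '0.031 0.059', '0.007 0.067', '-0.01 0.095', '-0.019 0.064', '-0.043 0.052', '-0.059 0.032', '-0.067 0.006', '-0.088 -0.008', '-0.064 -0.02', '-0.052 -0.043', '-0.031 -0.059', '-0.007 -0.067'] [518. -43.]
```

{"op": "play_rows", "data": {
  "steps": "-0.023 0.045 0 0 0 0 0;-0.043 0.052 0 0 0 0 0;-0.059 0.032 0 0 0 0 0;-0.067 0.006 0 0 0 0 0;-0.088 -0.008 0 0 0 0 0"
}}

```text
t: 6.02
tool_pos: [560.3, 7.1, 77.3]
tcp_rot: [[0.995, 0.102, 0.013], [0.102, -0.995, 0.006], [0.014, -0.004, -1.0]]
contact_force: [1.6, 10.5, 0.6]
width: 0.1
gripper_force: 4.6
```

```bash
python3 - <<'E'
from h import *
for n in ("wrist","side","top"): p=imaging.snapshot(n); print(n); line(p,84)
save(p,"t4.png",(200,120,320,220),5)
s=telemetry.read_state(); print(s["tool_pos"],s["contact_force"])
E
```

```text
wrist
side
0.84 (260, 214) r 37.9 ang -136.2
top
0.71 (266, 188) r 35.8 ang -141.7
[554.03494762   5.16137524  76.39864375] [-6.22253587 11.99727212  7.00528438]
```

View pics/t4.png

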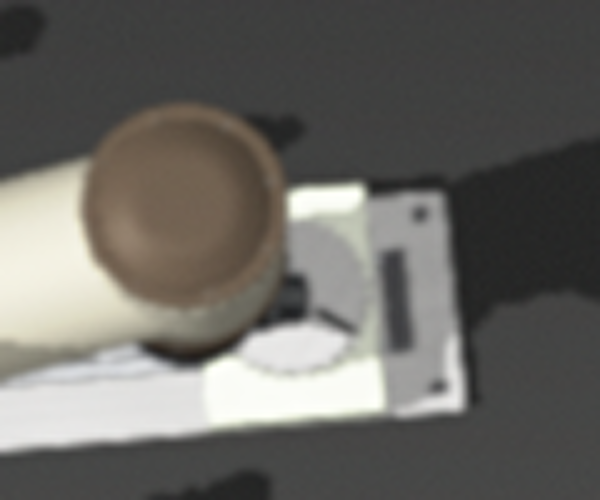

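{"op": "play_rows", "data": {
  "steps": "-0.064 -0.02 0 0 0 0 0;-0.052 -0.043 0 0 0 0 0;-0.031 -0.059 0 0 0 0 0;-0.007 -0.067 0 0 0 0 0;0.01 -0.095 0 0 0 0 0;0.019 -0.064 0 0 0 0 0;0.043 -0.052 0 0 0 0 0;0.059 -0.032 0 0 0 0 0"
}}

```text
t: 6.98
tool_pos: [548.6, -107.6, 75.5]
tcp_rot: [[0.995, 0.097, -0.002], [0.097, -0.995, -0.0], [-0.002, -0.0, -1.0]]
contact_force: [1.1, 0.7, 0.3]
width: 0.2
gripper_force: 0.0
```

```bash
python3 - <<'E'
from h import *
for n in ("wrist","side","top"): p=imaging.snapshot(n); print(n); line(p,86)
s=telemetry.read_state(); print(s["tool_pos"],s["contact_force"])
E
```

```text
wrist
0.78 (219, 201) r 39.5 ang -90.2
side
0.61 (268, 216) r 48.4 ang -103.7
0.47 (227, 164) r 309.2 ang 102.1
0.35 (299, 366) r 508.5 ang -98.0
top
[ 548.9384561  -105.35985708   75.14546756] [ 0.0297899  -1.17966497 -0.46259374]
```

```bash
python3 - <<'E'
from path import *
P=pts(np.array([574.5,-48]),np.radians(5.7),4,b=12)
print(P[4])
o,c=rows(P[4:],[549.5,-105.5]); print(["%g %g"%tuple(d) for d in o],c)
o,c=rows(P[1:],c); print(["%g %g"%tuple(d) for d in o],c)
E
```

```text
[ 552.60689026 -101.24060298]
['0.012 0.017', '0.066 -0.006', '0.087 0.008', '0.063 0.02', '0.051 0.041', '0.03 0.058', '0.007 0.065', '-0.01 0.096', '-0.019 0.063', '-0.042 0.05', '-0.057 0.031', '-0.066 0.006', '-0.087 -0.008', '-0.063 -0.02', '-0.051 -0.041', '-0.03 -0.058', '-0.007 -0.065'] [520.5  -41.25]
['0.01 -0.096', '0.019 -0.063', '0.042 -0.05', '0.057 -0.031', '0.066 -0.006', '0.087 0.008', '0.063 0.02', '0.051 0.041', '0.03 0.058', '0.007 0.065', '-0.01 0.096', '-0.019 0.063', '-0.042 0.05', '-0.057 0.031', '-0.066 0.006', '-0.087 -0.008', '-0.063 -0.02', '-0.051 -0.041', '-0.03 -0.058', '-0.007 -0.065'] [520.5  -41.25]
```

{"op": "play_rows", "data": {
  "steps": "0.012 0.017 0 0 0 0 0;0.066 -0.006 0 0 0 0 0;0.087 0.008 0 0 0 0 0;0.063 0.02 0 0 0 0 0"
}}

```text
t: 7.62
tool_pos: [606.3, -98.7, 75.7]
tcp_rot: [[0.995, 0.099, -0.002], [0.099, -0.995, -0.003], [-0.003, 0.003, -1.0]]
contact_force: [-0.1, -1.2, 0.4]
width: -0.1
gripper_force: 0.8
```

{"op": "play_rows", "data": {
  "steps": "0.051 0.041 0 0 0 0 0;0.03 0.058 0 0 0 0 0;0.007 0.065 0 0 0 0 0;-0.01 0.096 0 0 0 0 0"
}}

```text
t: 7.95
tool_pos: [627.5, -29.6, 75.3]
tcp_rot: [[0.995, 0.099, 0.002], [0.099, -0.995, -0.0], [0.002, 0.0, -1.0]]
contact_force: [2.3, -1.3, 0.6]
width: -0.1
gripper_force: 0.3
```

```bash
python3 - <<'E'
from h import *
for n in ("wrist","side","top"): p=imaging.snapshot(n); print(n); line(p,86)
s=telemetry.read_state(); print(s["tool_pos"],s["contact_force"])
E
```

```text
wrist
0.85 (260, 284) r 39.8 ang 14.4
side
0.66 (281, 202) r 44.6 ang 25.2
top
0.75 (251, 165) r 39.8 ang 21.2
[626.3778544  -29.74626232  75.4181009 ] [0.28735011 1.38208543 0.5674775 ]
```

{"op": "play_rows", "data": {
  "steps": "-0.023 0.063 0 0 0 0 0;-0.042 0.05 0 0 0 0 0;-0.057 0.031 0 0 0 0 0;-0.066 0.006 0 0 0 0 0;-0.087 -0.008 0 0 0 0 0;-0.063 -0.02 0 0 0 0 0;-0.051 -0.041 0 0 0 0 0;-0.03 -0.058 0 0 0 0 0"
}}

```text
t: 8.92
tool_pos: [520.3, -24.3, 75.8]
tcp_rot: [[0.995, 0.101, -0.0], [0.101, -0.995, 0.001], [-0.0, -0.001, -1.0]]
contact_force: [-3.6, 3.1, 1.4]
width: -0.3
gripper_force: 1.6
```

```bash
python3 - <<'E'
from h import *
for n in ("wrist","side","top"): p=imaging.snapshot(n); print(n); line(p,87)
s=telemetry.read_state(); print(s["tool_pos"],s["contact_force"])
E
```

```text
wrist
0.67 (260, 224) r 41.6 ang 141.0
side
0.97 (255, 203) r 40.1 ang 139.4
0.58 (268, 234) r 131.2 ang -103.3
top
[520.48072321 -25.46820735  75.00765448] [-5.85762167  0.81789626  3.53998891]
```

{"op": "play_rows", "data": {
  "steps": "-0.005 -0.065 0 0 0 0 0;0.012 -0.096 0 0 0 0 0;0.021 -0.061 0 0 0 0 0;0.042 -0.05 0 0 0 0 0;0.057 -0.029 0 0 0 0 0;0.066 -0.004 0 0 0 0 0;0.087 0.01 0 0 0 0 0;0.063 0.02 0 0 0 0 0"
}}

```text
t: 9.88
tool_pos: [608.8, -97.0, 75.0]
tcp_rot: [[0.995, 0.097, -0.0], [0.097, -0.995, -0.003], [-0.0, 0.003, -1.0]]
contact_force: [-0.9, -1.1, -0.6]
width: 0.3
gripper_force: 0.9
```

```bash
python3 - <<'E'
from h import *
for n in ("wrist","side","top"): p=imaging.snapshot(n); print(n); line(p,88)
s=telemetry.read_state(); print(s["tool_pos"],s["contact_force"])
E
```

```text
wrist
0.62 (198, 257) r 38.5 ang -36.7
0.42 (143, 113) r 102.7 ang -1.2
side
0.56 (281, 210) r 40.0 ang -42.8
top
0.98 (262, 163) r 44.2 ang -24.9
0.52 (260, 175) r 12.8 ang -46.8
[611.87821249 -94.44941248  75.9762084 ] [ 7.25256686 -7.17429771 -3.92328257]
```

{"op": "play_rows", "data": {
  "steps": "0.051 0.041 0 0 0 0 0;0.025 0.055 0 0 0 0 0;0 0 0 0 0 0 0"
}}

```text
t: 10.43
tool_pos: [628.3, -67.3, 75.2]
tcp_rot: [[0.995, 0.102, 0.002], [0.102, -0.995, 0.0], [0.002, -0.0, -1.0]]
contact_force: [0.5, 0.4, 0.3]
width: -0.0
gripper_force: 0.1
```

```bash
python3 - <<'E'
from h import *
for n in ("side","top","wrist"): p=imaging.snapshot(n); print(n); line(p,90)
save(p,"w5.png",s=1.5)
s=telemetry.read_state(); print(s["tool_pos"],s["contact_force"])
E
```

```text
side
0.73 (283, 208) r 40.3 ang -26.1
top
0.73 (259, 165) r 37.1 ang -13.7
wrist
[627.43589781 -69.2761879   75.53817777] [ 3.48945108 -0.03346258 -1.86888225]
```

View pics/w5.png

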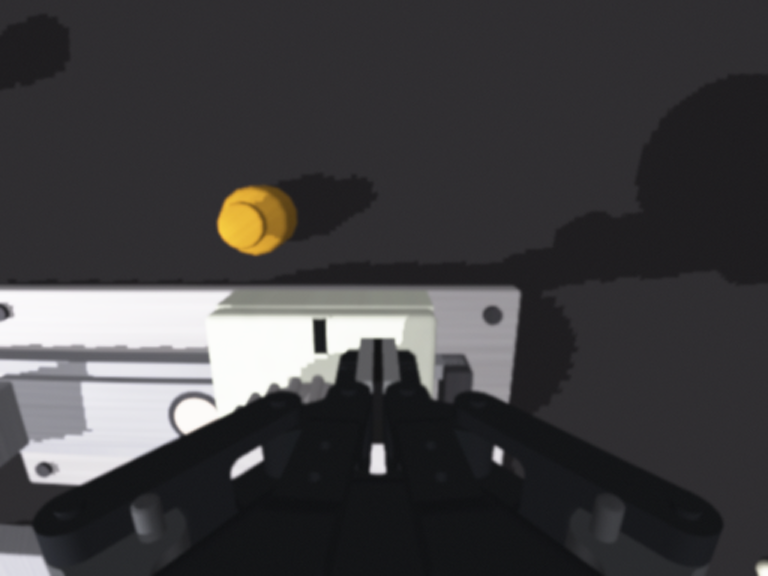

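The wrist picture shows the pointer at (320,335), with the finger hiding the ring's line. By the side and top cameras the line is about 20° short, so I'll nudge it on, back off and look.

{"op": "play_rows", "data": {
  "steps": "-0.004 0.03 0 0 0 0 0;-0.008 0.035 0 0 0 0 0;0.1 0 0 0 0 0 0;0 0 0.16 0 0 0 0;-0.1 0.08 0.16 0 0 0 0;-0.1 0.08 0.16 0 0 0 0;-0.1 0.08 0.16 0 0 0 0;-0.1 0.08 0.1 0 0 0 0"
}}

```text
t: 11.4
tool_pos: [561.4, 15.2, 239.9]
tcp_rot: [[0.995, 0.099, -0.0], [0.099, -0.995, -0.001], [-0.0, 0.001, -1.0]]
contact_force: [0.1, 0.3, 0.7]
width: 0.3
gripper_force: 0.0
```

```bash
python3 - <<'E'
from h import *
for n in ("side","top","wrist"): p=imaging.snapshot(n); print(n); line(p,90); print(spots(p,"tab",54)[:2])
print(ring(p,lo=80,hi=98))
save(p,"w6.png",s=1.5)
s=telemetry.read_state(); print(s["tool_pos"],s["contact_force"],s["t"])
E
```

```text
side
0.78 (282, 203) r 39.9 ang 7.4
[(0.85, 119, 250, [200.0, -163.9, 54.0]), (0.54, 254, 189, [553.8, 121.2, 54.0])]
top
0.83 (254, 164) r 38.8 ang 7.8
[(0.72, 193, 185, [555.4, 128.7, 54.0]), (0.62, 193, 317, [196.0, 121.2, 54.0])]
wrist
0.69 (311, 142) r 39.5 ang 3.9
[(0.69, 313, 176, [568.7, -60.0, 54.0]), (0.57, 156, 171, [556.1, 132.1, 54.0])]
((572.8800659179688, -49.136226654052734), 46.26359176635742, array([575.1066  , -47.850704], dtype=float32), np.float64(90.40310630440396), 5070)
[562.29931672  14.84294061 236.19551264] [ 1.1405464  -0.44610589 -0.43476993] 11.85
```

View pics/w6.png

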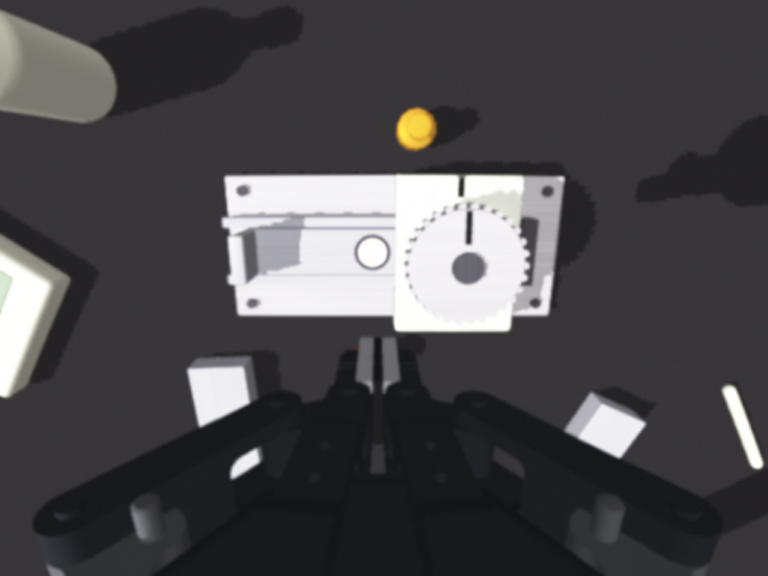

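The line (468,225) stands at the pointer (461,187). The ring top is at 90.4 mm, so that is the second time round. Now I'll push the tab, seen at (238,258).

{"op": "play_rows", "data": {
  "steps": "-0.038 0.15 0 0 0 0 0;0 0.15 0 0 0 0 0;0 0.15 0 0 0 0 0;0 0.15 -0.05 0 0 0 0;0 0 -0.16 0 0 0 0;0 0 -0.16 0 0 0 0;0 0 -0.16 0 0 0 0;0 0 -0.16 0 0 0 0"
}}

```text
t: 12.52
tool_pos: [552.8, 165.3, 62.8]
tcp_rot: [[0.995, 0.1, -0.001], [0.1, -0.995, -0.001], [-0.001, 0.001, -1.0]]
contact_force: [0.1, -0.2, -0.3]
width: -0.0
gripper_force: 0.0
```

{"op": "play_rows", "data": {
  "steps": "0 0 -0.05 0 0 0 0;0 0 0 0 0 0 0;0 0 0 0 0 0 0"
}}

```text
t: 12.77
tool_pos: [553.2, 165.0, 51.6]
tcp_rot: [[0.995, 0.1, -0.002], [0.1, -0.995, -0.002], [-0.003, 0.002, -1.0]]
contact_force: [0.2, -0.3, 0.6]
width: 0.2
gripper_force: 0.0
```

{"op": "play_rows", "data": {
  "steps": "0.004 -0.04 0 0 0 0 0;0.004 -0.04 0 0 0 0 0;0.004 -0.04 0 0 0 0 0;0.004 -0.04 0 0 0 0 0;0.004 -0.04 0 0 0 0 0;0.004 -0.04 0 0 0 0 0;0.004 -0.04 0 0 0 0 0;0.004 -0.04 0 0 0 0 0"
}}

```text
t: 13.43
tool_pos: [562.7, 85.6, 54.6]
tcp_rot: [[0.995, 0.1, 0.004], [0.1, -0.995, 0.002], [0.005, -0.002, -1.0]]
contact_force: [-0.2, 5.2, 4.8]
width: -0.1
gripper_force: 3.0
```

{"op": "play_rows", "data": {
  "steps": "0.001 -0.012 0 0 0 0 0;0.001 -0.012 0 0 0 0 0;0.001 -0.012 0 0 0 0 0;0 0 0 0 0 0 0"
}}

```text
t: 13.77
tool_pos: [563.2, 76.7, 54.3]
tcp_rot: [[0.995, 0.1, 0.004], [0.1, -0.995, 0.001], [0.004, -0.001, -1.0]]
contact_force: [1.8, 3.4, 2.4]
width: 0.2
gripper_force: 1.7
```

Sliding at about 4 N with no stop felt yet, so I'll creep on.

{"op": "play_rows", "data": {
  "steps": "0 -0.01 0 0 0 0 0;0 -0.01 0 0 0 0 0;0 0 0 0 0 0 0"
}}

```text
t: 14.02
tool_pos: [563.5, 75.5, 54.3]
tcp_rot: [[0.995, 0.1, 0.006], [0.1, -0.995, 0.006], [0.006, -0.006, -1.0]]
contact_force: [-3.4, 19.2, 5.0]
width: 0.3
gripper_force: 9.5
```

{"op": "play_rows", "data": {
  "steps": "0 -0.008 0 0 0 0 0;0 -0.008 0 0 0 0 0;0 0 0 0 0 0 0"
}}

```text
t: 14.27
tool_pos: [564.9, 75.3, 54.8]
tcp_rot: [[0.995, 0.101, 0.01], [0.101, -0.995, 0.011], [0.011, -0.01, -1.0]]
contact_force: [-4.7, 31.5, 5.0]
width: -0.2
gripper_force: 16.0
```

That is the end stop: 31 N and no further motion, at the expected place. Backing off to check.

{"op": "play_rows", "data": {
  "steps": "-0.004 0.06 0 0 0 0 0;-0.006 0.12 0 0 0 0 0;0 0.1 0.1 0 0 0 0;0 0 0.16 0 0 0 0;0 0 0.16 0 0 0 0;0 -0.16 0.16 0 0 0 0;0 -0.16 0.1 0 0 0 0;0 0 0 0 0 0 0"
}}

```text
t: 14.93
tool_pos: [560.4, 68.6, 214.8]
tcp_rot: [[0.995, 0.097, 0.007], [0.097, -0.995, 0.0], [0.007, 0.0, -1.0]]
contact_force: [-0.1, -0.5, -0.6]
width: 0.3
gripper_force: 0.0
```

```bash
python3 - <<'E'
from h import *
for n in ("side","top","wrist"): p=imaging.snapshot(n); print(n); line(p,90)
w=cloud(p)
m=(w[...,2]>60)&(w[...,2]<72)&(np.hypot(w[...,0]-562,w[...,1]-56)<28); q=w[m]
r=cv2.minAreaRect(q[:,:2].astype(np.float32)); print("tab",r,np.median(q[:,2])); 
d=np.array(r[0])-[572.9,-49.3]; a=np.radians(5.6); print("sled y",d@[-np.sin(a),np.cos(a)]-79)
save(p,"w7.png",s=1.5)
s=telemetry.read_state(); print(s["tool_pos"],s["contact_force"],s["t"])
E
```

```text
side
0.97 (285, 203) r 48.3 ang 7.0
top
0.74 (254, 163) r 43.3 ang 6.0
wrist
0.57 (380, 147) r 39.7 ang -1.3
tab ((564.1347045898438, 56.59185791015625), (39.09174346923828, 11.90749740600586), 6.1894378662109375) 66.33630534842396
sled y 27.241821370538915
[558.45509949  72.8412108  207.81748167] [ 0.38609198 -0.26970613  0.03682971] 15.2333
```

View pics/w7.png

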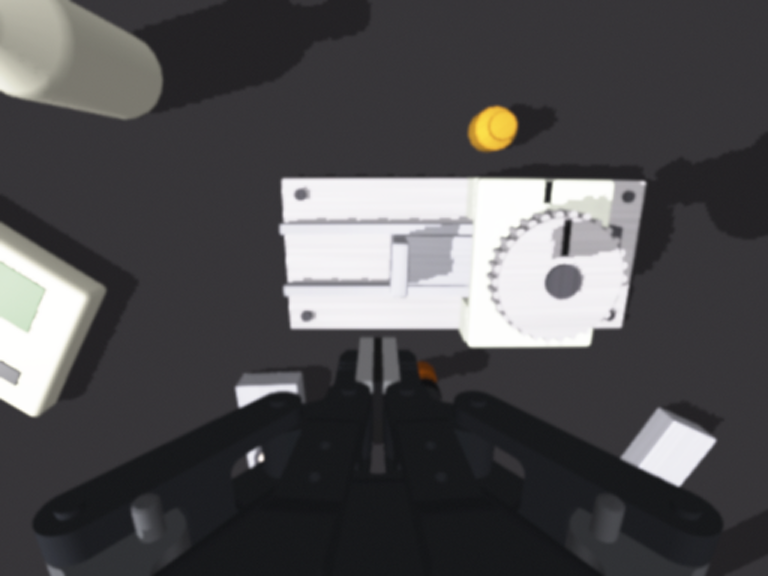

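The sled is home: the tab is at (400,268) and the measured sled y is 27.2 mm. The ring's line (568,235) is at the pointer (548,192), and the bystanders have not moved.

```bash
python3 -c "
from rig import job; print(job.job_done())"
```

```text
the job is handed in; nothing more can be done
None
```

The job is handed in: the ring's line is at the pointer for the second time (about 12.6 rad, ring top at 90 mm), the sled is home (y about 27 mm), and nothing else was seen to move; no verdict came back.

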